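# Slide the carton home in the locating corner

### The arm

A 6-joint arm with a two-finger parallel gripper is mounted at the origin on a cart in front of the work surface, level with it; the furniture and walls round the work are solid. World frame = base frame: x ahead of the robot, y to its left, z up, the work surface at z = 0. Lengths are in m, angles in rad, forces in N, time in s.
With the tool pointing down it reaches from about 0.35 to 0.875 m from the base axis. Payload 4.2 kg.
Tool frame: the origin (TCP) lies at the very end of the fingers, on their centre line; the grasp point (between the pads) lies 19 mm behind it; z points along the fingers, y is the direction in which the jaws open and shut (so a half turn about z gives the same grasp; the last joint's range is limited). The gripper opens to 85 mm and grips with 20 to 120 N. Pads are 22 mm wide; open, the fingers measure 114 mm over their backs; the gripper's body (76 mm by 85 mm) begins 54 mm behind the grasp point. The pads swing forward as they close: fully open they stand 13 mm farther back than shut.
Start: joints at [-0.989, 0.385, 0.008, 0, -1.194, -0.259], TCP at [0.198, -0.593, 0.231] pointing down, gripper open.
Joint ranges: [-3.14, 3.14], [-1.21, 2.06], [-1.07, 1.41], [-3.16, 2.05], [-2.99, -0.16], [-3.1, 3.1]. Speed limits (rad/s): [2.79, 2.79, 3.14, 3.14, 3.14, 3.14].

### API

Orientations are given as a 3x3 rotation matrix whose columns are the frame's x, y, z axes.
In Python, from cell import manip gives the robot as it stands. The module is installed in compiled form; this text tells all that it offers.
- The arm moves only by the tool drive_tool, never from a script. Its argument "deltas" is a list of rows, each an object with "linear": the shift along the tool's x, y, z as a fraction of full scale, a list of three; "rot": the turn, a rotation vector about the tool's x, y, z as a fraction of full scale, a list of three; "claw": the gripper command: -1 is shut, 1 is fully open, values between are in proportion. In form: [{"linear": [x, y, z], "rot": [wx, wy, wz], "claw": claw}, ...]. A call has 1 to 20 rows; each row shifts and turns the commanded pose from where the row before left it, along the tool's axes as they then stand; what a row does not reach is not made up. Full scale, the value 1, is 0.025 m for a shift and 0.08 rad for a turn. A row lasts 1/12 s, in which the tool goes at most 41.7 mm and 7.16 degrees, less where a joint would pass 70% of its speed; a pose out of reach is approached as far as the arm can. A call with a number of a shift or a turn outside -1 to 1 is refused whole. A call with a gripper value outside its range is refused whole. The fingers move at their own pace and stop on an object; the grip force is fixed at half the most. Time passes only in rows, so rows that do not move let the fingers close. It gives the time, the measured TCP pose, the force and the opening at its end, in the units of the state.
- manip.read_state(): the state, without advancing time (a new reading comes with each control period).
- manip.capture(name): name is "scene" or "top" or "wrist"; returns the picture (384x512x3 uint8, red, green, blue); there is no depth.
- manip.camera_model(name): a dict with "fx", "fy", "cx", "cy" (pixels), "origin" and "orientation" of the camera in the world. Camera axes: x right, y down, z forward; pixel columns grow to the right and rows downward; lengths in m; the calibration is good to about 2 mm. A picture is of the moment at which its call begins: read the wrist's pose just before it. camera_model takes no time and is no camera call; for the wrist camera it gives the pose at the moment of the call.
- manip.finish_job(): hands the job in, once; it reports no verdict.
The state is a dict: "t": time; "qpos": joint angles; "joint_velocities": joint speeds; "effort": joint torques, N m; "ee_pos": TCP position; "tool_rot": TCP orientation; "contact_force": force on the tool from outside, world axes, zero at the start; "torque": the same for the moment, N m; "width": opening from 0.0 (shut) to 1.0 (fully open).
Only numpy, scipy, OpenCV 4.12 (cv2) and the standard library are available. Lean on these libraries where they do the work, as an engineer would, in place of code of your own. Each camera call takes 0.05 s, during which the arm holds its last target.

### The job

Using only the outside of the fingers, push the white carton of microscope slides along the worktop into the metal locating corner until it is fully home: one long side lies flat against the long rail and one end touches the short rail. Only push it: do not pinch it, lift it or tip it over, and leave the other things on the worktop where they are.

Things in the scene. Friction and masses are not known exactly. Their poses are not given: they have to be found in the camera images.
- slide_carton: plain white closed carton of slides, rigid box 100 x 50 x 36 mm, about 0.25 kg, loose, lying flat. Origin: centre of its underside; x along its 100 mm length, y across its 50 mm width, z up. It starts on the robot's side of the long rail, between that rail's two ends, clear of both rails, its length turned up to about 26 degrees from the long rail's direction.
- locating_corner: L-shaped aluminium stop fixed to the worktop: rails 25 mm high, 10 mm thick, 3 x 14 mm foot flange outside. Origin: inner corner at worktop height, z up. Long rail's inner face: plane x = 0, 260 mm along -y. Short rail's inner face: plane y = 0, 65 mm along -x. The nook is at negative x, y; x points away from the robot within 12 deg. Carton home: its origin at x -25, y -50 mm here, its length along y, either way round.
- small_bottle: bystander: white plastic reagent bottle with red screw cap, 45 mm diameter, 78 mm tall, upright, beyond (left of) the short rail; origin at the centre of its underside
- tape_roll: bystander: roll of cream tape lying flat, 67 mm diameter, 19 mm high, behind the long rail; origin at the centre of its underside
- marker: bystander: marker pen 131 x 11 x 12 mm, lying behind the long rail; origin at the centre of its underside, x along its length
- petri_dish: bystander: closed round petri dish 88 mm diameter, 16 mm high, right of the work; origin at the centre of its underside
- lab_timer: bystander: flat white timer with three buttons, 64 x 62 x 20 mm, right of the work; origin at the centre of its underside
- film_roll: bystander: upright roll of film, 56 mm diameter, 50 mm high, left of the work near the robot; origin at the centre of its underside
There are look-alikes about, which are no part of the job. What is meant by the slide_carton is not black, and is the smaller of those in its own colour.

How it is judged:
At the end, for the whole second after the job is handed in: The carton lies flat and at rest with its long side on the long rail (gap at its middle under 3.5 mm, parallel within 0.05 rad) and one end on the short rail (gap under 4 mm) (x of slide_carton in the frame of locating_corner between -0.0285 and -0.022 m and y of slide_carton in the frame of locating_corner between -0.054 and -0.046 m and angle between the x axis of slide_carton and the y axis of locating_corner, either way round below 0.05 rad and angle between slide_carton's own z axis and vertical below 0.05 rad and height (world z) of slide_carton below 0.004 m and linear speed of slide_carton below 0.01 m/s); the robot touches nothing.
It fails at once if the carton is lifted off the worktop (more than 12 mm) (height (world z) of slide_carton above 0.012 m).
It fails at once if the carton is tipped (more than 0.25 rad) (angle between slide_carton's own z axis and vertical above 0.25 rad).
It fails at once if the carton is taken between the fingers (the grasp point comes inside the carton) (x of the grasp point in the frame of slide_carton between -0.045 and 0.045 m and y of the grasp point in the frame of slide_carton between -0.02 and 0.02 m and z of the grasp point in the frame of slide_carton below 0.034 m).
It fails at once if another thing on the worktop is moved more than 20 mm (distance of any of small_bottle, tape_roll, marker, petri_dish, lab_timer, film_roll from where it was at the start of the episode above 0.02 m).
It fails at once if another thing on the worktop is tipped (angle between any of small_bottle, tape_roll, petri_dish, lab_timer, film_roll's own z axis and vertical above 0.3 rad).
It also fails if it takes over 42 s, if anything falls off the work surface, if the arm or the gripper's body presses on something with over 40 N, if the wrist force passes 120 N, or if a joint passes its speed limit or range.

## Working session

There is one attempt and no reset: what is moved stays moved. The work goes in short steps, Python scripts to look and compute and a tool call to move; the robot and the scene stay as the last step left them, time stands still between calls to the robot, and variables do not carry over. Pictures are saved under pics/ and viewed, and the job is handed in when it is done.

Besides the shell and the picture viewer there is one more tool, called after "Request:" by a JSON object that holds its "method" and its "body". drive_tool: Moves the arm, as the interface text tells. Its arguments: {"type":"object","properties":{"deltas":{"type":"array"}},"required":["deltas"]}

```bash
mkdir -p pics; python3 - <<'E'
from cell import manip
import cv2,json
s=manip.read_state()
for k in s: print(k,s[k])
for n in ("scene","top"):
    im=manip.capture(n); cv2.imwrite(f"pics/{n}0.png",im[:,:,::-1]); print(n,manip.camera_model(n))
E
```

```text
t 0.0
qpos [-9.89407385e-01  3.85578022e-01  6.60097100e-03 -4.82070473e-04
 -1.19401172e+00 -2.58601203e-01]
joint_velocities [ 0.0001697   0.00077667 -0.00074825 -0.00060346 -0.00207362  0.0007043 ]
effort [-1.51022534e-03 -3.92291164e+01  1.88400882e+01  4.18626577e+00
 -4.69657636e-03  7.15818743e-06]
ee_pos [ 0.19807966 -0.59215332  0.23020142]
tool_rot [[-9.48411153e-01 -3.17041948e-01 -8.29429149e-04]
 [-3.17043007e-01  9.48408884e-01  2.07836791e-03]
 [ 1.27708163e-04  2.23411202e-03 -9.99997496e-01]]
contact_force [0.53541852 0.39145435 0.45089442]
torque [-0.03059828 -0.01465539 -0.03151148]
width 0.9975744170279817
scene {'fx': 425.85396969411, 'fy': 425.85396969411, 'cx': 254.91720582759802, 'cy': 191.9516985086721, 'origin': array([0.04628242, 0.75168302, 0.83148688]), 'orientation': array([[-0.80559175, -0.39128673,  0.44487822],
       [-0.59206983,  0.50404892, -0.62879886],
       [ 0.02180026, -0.76995415, -0.63772671]])}
top {'fx': 498.451227727693, 'fy': 498.451227727693, 'cx': 257.5417473802339, 'cy': 187.0729449451164, 'origin': array([ 0.450549  , -0.03815852,  1.27835206]), 'orientation': array([[ 0.01836843, -0.99392311,  0.10853322],
       [-0.99981311, -0.01891405, -0.00399985],
       [ 0.00602834, -0.10843947, -0.99408478]])}
```

View pics/scene0.png

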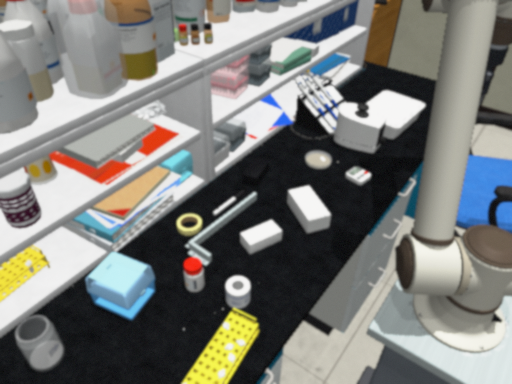

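View pics/top0.png

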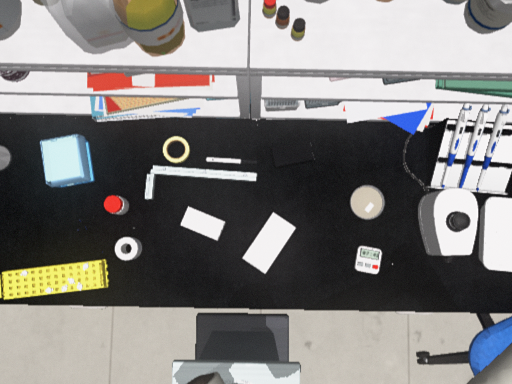

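```bash
python3 - <<'E'
import cv2
im=cv2.imread('pics/top0.png')
c=im[60:260,130:370]; cv2.imwrite('pics/top0c.png',cv2.resize(c,None,fx=3,fy=3,interpolation=cv2.INTER_CUBIC)[:600,:])
E
```

```text
(no output)
```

View pics/top0c.png

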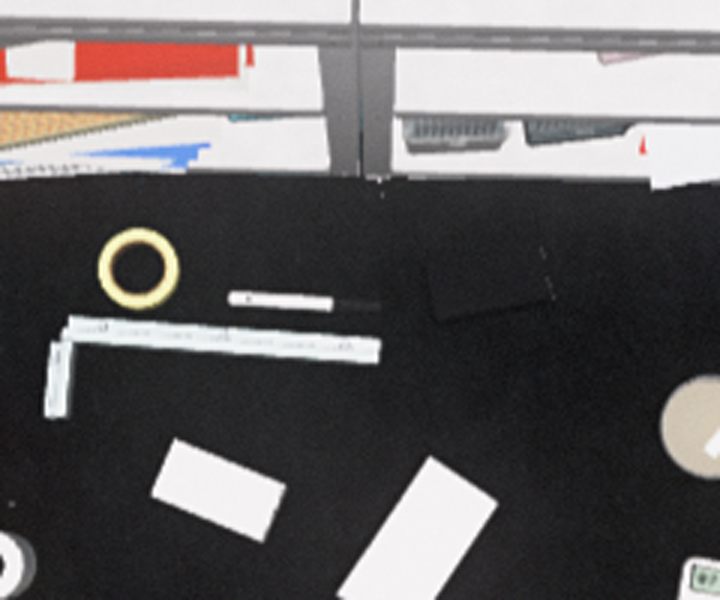

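The white things that could be mistaken for the carton, in top-view pixels:
- Small white box at (203,223).
- Large white box at (269,243).
- Timer at (368,260).
- Black look-alike at (293,153).

The carton is the smaller white box, at (203,223). The locating corner's inner corner is near (154,176). Next I'll enlarge the crop.

```bash
cat > h.py <<'E'
import numpy as np,cv2
from cell import manip
def px2w(uv,z,m):
    R=np.array(m['orientation']);o=np.array(m['origin'])
    d=R@np.array([(uv[0]-m['cx'])/m['fx'],(uv[1]-m['cy'])/m['fy'],1.])
    return o+d*(z-o[2])/d[2]
def w2px(p,m):
    R=np.array(m['orientation']);q=R.T@(np.array(p)-m['origin'])
    return np.array([q[0]/q[2]*m['fx']+m['cx'],q[1]/q[2]*m['fy']+m['cy']])
def crop(src,dst,x0,x1,y0,y1,k):
    im=cv2.imread(src)[y0:y1,x0:x1]
    cv2.imwrite(dst,cv2.resize(im,None,fx=k,fy=k,interpolation=cv2.INTER_CUBIC))
E
python3 - <<'E'
from h import *
crop('pics/top0.png','pics/c1.png',140,265,155,250,6)
m=manip.camera_model('top')
im=cv2.imread('pics/top0.png')
g=(im.min(2)>150).astype('uint8')
n,l,st,ce=cv2.connectedComponentsWithStats(g)
for i in range(1,n):
    if 150<ce[i][1]<290 and st[i][4]>60:
        pts=np.argwhere(l==i)[:,::-1].astype(np.float32)
        r=cv2.minAreaRect(pts); b=cv2.boxPoints(r)
        print(ce[i].round(1),st[i][4],b.round(1).tolist())
        print('   at z=.036',[px2w(q,.036,m)[:2].round(3).tolist() for q in b])
E
```

```text
[ 61.5 158.7] 1531 [[39.0, 141.0], [76.4000015258789, 134.60000610351562], [83.5, 175.89999389648438], [46.099998474121094, 182.39999389648438]]
   at z=.036 [[0.693, 0.511], [0.711, 0.418], [0.606, 0.394], [0.588, 0.486]]
[222.7 159.8] 154 [[205.8000030517578, 160.89999389648438], [206.10000610351562, 156.5], [240.1999969482422, 158.60000610351562], [239.89999389648438, 163.10000610351562]]
   at z=.036 [[0.65, 0.088], [0.661, 0.088], [0.657, 0.002], [0.646, 0.002]]
[462.4 201.8] 3922 [[425.3999938964844, 253.60000610351562], [432.5, 161.60000610351562], [511.29998779296875, 167.60000610351562], [504.20001220703125, 259.70001220703125]]
   at z=.036 [[0.428, -0.462], [0.659, -0.484], [0.648, -0.683], [0.417, -0.657]]
[194.2 175. ] 1030 [[139.6999969482422, 167.3000030517578], [251.5, 148.0], [257.0, 179.6999969482422], [145.1999969482422, 199.0]]
   at z=.036 [[0.631, 0.254], [0.685, -0.026], [0.605, -0.041], [0.551, 0.237]]
[366.1 202. ] 798 [[351.0, 186.0], [381.0, 186.0], [381.0, 218.0], [351.0, 218.0]]
   at z=.036 [[0.593, -0.278], [0.595, -0.353], [0.514, -0.352], [0.513, -0.2
[... 343 characters left out ...]
.488, 0.149], [0.536, 0.131], [0.499, 0.037], [0.452, 0.055]]
[268.7 242.6] 1553 [[241.60000610351562, 258.1000061035156], [272.5, 211.6999969482422], [295.6000061035156, 227.10000610351562], [264.70001220703125, 273.5]]
   at z=.036 [[0.409, -0.007], [0.525, -0.082], [0.488, -0.14], [0.373, -0.065]]
[125.9 248.2] 346 [[115.0, 237.0], [137.0, 237.0], [137.0, 260.0], [115.0, 260.0]]
   at z=.036 [[0.455, 0.307], [0.456, 0.253], [0.4, 0.251], [0.399, 0.305]]
[367.6 259.5] 548 [[354.0, 270.0], [358.20001220703125, 244.6999969482422], [381.8999938964844, 248.60000610351562], [377.70001220703125, 273.8999938964844]]
   at z=.036 [[0.385, -0.285], [0.447, -0.295], [0.439, -0.354], [0.377, -0.343]]
```

View pics/c1.png

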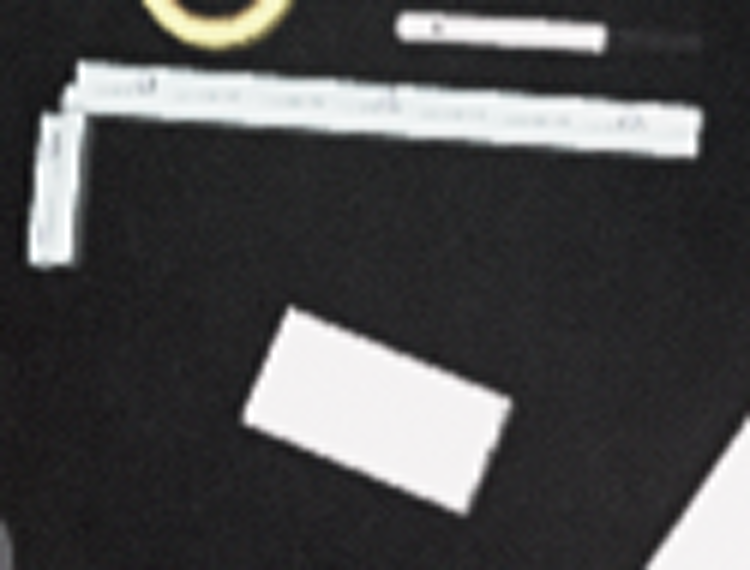

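```bash
python3 - <<'E'
from h import *
m=manip.camera_model('top')
f=lambda x,y:(140+x/6-.4,155+y/6-.4)
P=lambda x,y,z:px2w(f(x,y),z,m)[:2]
a=P(88,114,0);b=P(697,158,0);c=P(86,125,0);d=P(76,264,0)
print(a,b,c,d,np.linalg.norm(a-b))
u=(b-a)/np.linalg.norm(b-a); print('long dir angle of -y axis',np.degrees(np.arctan2(u[1],u[0])), 'short',np.degrees(np.arctan2(*(d-c)[::-1])))
# z=0.025 comparison
print(P(79,62,.025)-P(88,113,.025), P(88,110,.025))
cs=np.array([P(290,307,.036),P(511,402,.036),P(467,514,.036),P(244,422,.036)]);print(cs,cs.mean(0))
e=cs[1]-cs[0];print(np.linalg.norm(e),np.linalg.norm(cs[2]-cs[1]),np.degrees(np.arctan2(e[1],e[0])))
E
```

```text
[0.62005873 0.2241897 ] [ 0.60598301 -0.03842423] [0.61526698 0.22485458] [0.55517342 0.22667744] 0.26299087229034324
long dir angle of -y axis -93.0680342923542 short 178.26254087148862
[0.02168435 0.0046907 ] [0.61844716 0.21912865]
[[0.5359751  0.12962117]
 [0.49825678 0.03676944]
 [0.4517661  0.0537486 ]
 [0.48793522 0.14705073]] [0.4934833  0.09179749]
0.10022033450838677 0.04949419054157716 -112.10801912047687
```

Request:
{"method": "drive_tool", "body": {"deltas": [{"linear": [0, 0, 0], "rot": [0, 0, 0.79], "claw": 0.2}, {"linear": [0, 0, 0], "rot": [0, 0, 0.79], "claw": 0.2}, {"linear": [0, 0, 0], "rot": [0, 0, 0.79], "claw": 0.2}, {"linear": [0, 0, 0], "rot": [0, 0, 0.79], "claw": 0.2}, {"linear": [0, 0, 0], "rot": [0, 0, 0.79], "claw": 0.2}, {"linear": [0, 0, 0], "rot": [0, 0, 0.79], "claw": 0.2}, {"linear": [-0.7, 0.6, 0], "rot": [0, 0, 0], "claw": 0.2}, {"linear": [-0.7, 0.7, 0], "rot": [0, 0, 0], "claw": 0.2}, {"linear": [-0.7, 0.7, 0], "rot": [0, 0, 0], "claw": 0.2}, {"linear": [-0.7, 0.7, 0], "rot": [0, 0, 0], "claw": 0.2}, {"linear": [-0.7, 0.7, 0], "rot": [0, 0, 0], "claw": 0.2}, {"linear": [-0.7, 0.7, 0], "rot": [0, 0, 0], "claw": 0.2}, {"linear": [-0.7, 0.7, 0], "rot": [0, 0, 0], "claw": 0.2}, {"linear": [-0.7, 0.7, 0], "rot": [0, 0, 0], "claw": 0.2}]}}

```text
t: 1.27
ee_pos: [0.3464, -0.4621, 0.2308]
tool_rot: [[-0.998, 0.056, -0.001], [0.056, 0.998, 0.001], [0.001, 0.001, -1.0]]
contact_force: [-0.4, -0.6, 1.0]
width: 0.602
```

```bash
cat >> h.py <<'E'
O=np.array([.620,.224]);YAW=np.radians(-3.07)
Rr=np.array([[np.cos(YAW),-np.sin(YAW)],[np.sin(YAW),np.cos(YAW)]])
def where(tx=None,ty=None,tz=None):
    s=manip.read_state();p=np.array(s['ee_pos']);T=np.array(s['tool_rot'])
    r=Rr.T@(p[:2]-O)
    print('t',round(s['t'],2),'world',p.round(4),'rail',r.round(4),'yaw err deg',round(np.degrees(np.arctan2(T[1,1],T[0,1])-YAW)-90,2),'F',np.array(s['contact_force']).round(1),'w',round(s['width'],3),'q',np.round(s['qpos'],2))
    if tx is not None:
        w=np.r_[O+Rr@np.array([tx,ty]),tz]-p
        print('tool units',(T.T@w/.025).round(2))
E
python3 -c "
from h import *
where(-.19,-.135,.1)"
```

```text
t 1.27 world [ 0.3464 -0.4621  0.2308] rail [-0.2365 -0.6998] yaw err deg -0.17 F [-0.4 -0.6  1. ] w 0.602 q [-0.65  0.31 -0.11 -0.   -1.15 -0.98]
tool units [-1.8  22.59  5.25]
```

Request:
{"method": "drive_tool", "body": {"deltas": [{"linear": [-0.1, 0.9, 0], "rot": [0, 0, 0], "claw": 0.2}, {"linear": [-0.1, 0.9, 0], "rot": [0, 0, 0], "claw": 0.2}, {"linear": [-0.1, 0.9, 0], "rot": [0, 0, 0], "claw": 0.2}, {"linear": [-0.1, 0.9, 0], "rot": [0, 0, 0], "claw": 0.2}, {"linear": [-0.1, 0.9, 0], "rot": [0, 0, 0], "claw": 0.2}, {"linear": [-0.1, 0.9, 0], "rot": [0, 0, 0], "claw": 0.2}, {"linear": [-0.1, 0.9, 0], "rot": [0, 0, 0], "claw": 0.2}, {"linear": [-0.1, 0.9, 0], "rot": [0, 0, 0], "claw": 0.2}, {"linear": [-0.1, 0.9, 0], "rot": [0, 0, 0], "claw": 0.2}, {"linear": [-0.1, 0.9, 0], "rot": [0, 0, 0], "claw": 0.2}, {"linear": [-0.1, 0.9, 0], "rot": [0, 0, 0], "claw": 0.2}, {"linear": [-0.1, 0.9, 0], "rot": [0, 0, 0], "claw": 0.2}, {"linear": [-0.1, 0.9, 0], "rot": [0, 0, 0], "claw": 0.2}, {"linear": [-0.1, 0.9, 0], "rot": [0, 0, 0], "claw": 0.2}, {"linear": [-0.1, 0.9, 0], "rot": [0, 0, 0], "claw": 0.2}, {"linear": [-0.1, 0.9, 0], "rot": [0, 0, 0], "claw": 0.2}, {"linear": [-0.1, 0.9, 0], "rot": [0, 0, 0], "claw": 0.2}, {"linear": [-0.1, 0.9, 0], "rot": [0, 0, 0], "claw": 0.2}]}}

```text
t: 2.77
ee_pos: [0.4132, -0.0604, 0.2311]
tool_rot: [[-0.998, 0.056, -0.001], [0.056, 0.998, 0.0], [0.001, 0.0, -1.0]]
contact_force: [0.5, -1.0, 0.4]
width: 0.601
```

```bash
python3 -c "
from h import *
where(-.19,-.135,.1)"
```

```text
t 2.77 world [ 0.4132 -0.0604  0.2311] rail [-0.1912 -0.2951] yaw err deg -0.16 F [ 0.5 -1.   0.4] w 0.601 q [ 0.25  0.02 -0.46 -0.   -1.09 -1.87]
tool units [-0.03  6.4   5.24]
```

Request:
{"method": "drive_tool", "body": {"deltas": [{"linear": [0, 0.8, 0.2], "rot": [0, 0, 0], "claw": 0.2}, {"linear": [0, 0.8, 0.4], "rot": [0, 0, 0], "claw": 0.2}, {"linear": [0, 0.8, 0.6], "rot": [0, 0, 0], "claw": 0.2}, {"linear": [0, 0.8, 0.6], "rot": [0, 0, 0], "claw": 0.2}, {"linear": [0, 0.8, 0.6], "rot": [0, 0, 0], "claw": 0.2}, {"linear": [0, 0.8, 0.6], "rot": [0, 0, 0], "claw": 0.2}, {"linear": [0, 0.8, 0.6], "rot": [0, 0, 0], "claw": 0.2}, {"linear": [0, 0.7, 0.6], "rot": [0, 0, 0], "claw": 0.2}, {"linear": [0, 0, 0.6], "rot": [0, 0, 0], "claw": 0.2}, {"linear": [0, 0, 0.3], "rot": [0, 0, 0], "claw": 0.2}, {"linear": [0, 0, 0], "rot": [0, 0, 0], "claw": 0.2}]}}

```text
t: 3.68
ee_pos: [0.421, 0.0951, 0.1021]
tool_rot: [[-0.998, 0.056, -0.004], [0.056, 0.998, -0.002], [0.004, -0.003, -1.0]]
contact_force: [0.0, -0.3, -0.4]
width: 0.597
```

```bash
python3 -c "
from h import *
where(-.19,-.135,.007)
for n in ('top','wrist'): cv2.imwrite(f'pics/{n}1.png',manip.capture(n)[:,:,::-1])
crop('pics/top1.png','pics/c2.png',120,300,140,280,4)
"
```

```text
t 3.68 world [0.421  0.0951 0.1021] rail [-0.1918 -0.1394] yaw err deg -0.16 F [ 0.  -0.3 -0.4] w 0.597 q [ 0.6   0.21 -0.62 -0.   -0.74 -2.23]
tool units [-0.09  0.19  3.8 ]
```

View pics/c2.png

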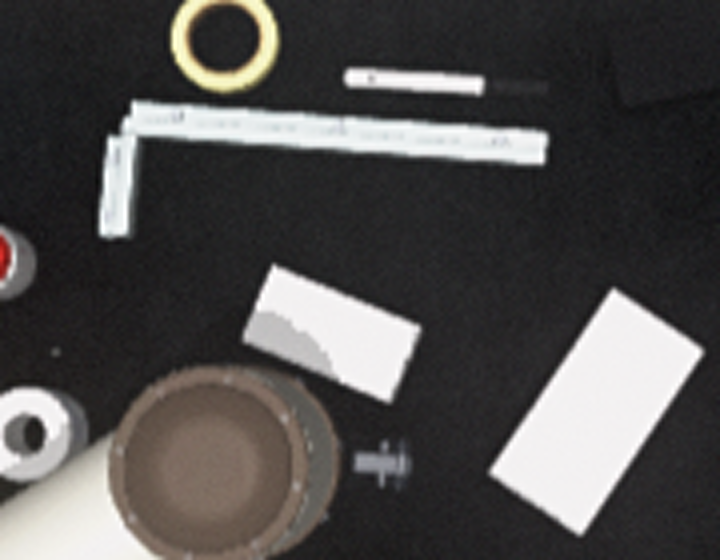

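View pics/wrist1.png

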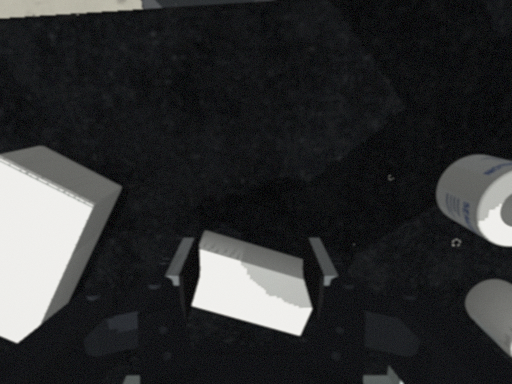

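```bash
python3 -c "
from h import *
m=manip.camera_model('wrist');print(m['origin'],np.array(m['orientation'])[:,2])
for z,ps in ((.036,[(197,247),(303,277),(192,306),(301,335),(312,308)]),):
  for p in ps: print(p,px2w(p,z,m).round(3))
for p in [(.488,.147,.036),(.452,.054,.036),(.536,.130,.036),(.498,.037,.036)]: print(p,w2px(p,m).round(0))
print(w2px((.452,.054,0),m))
"
```

```text
[0.34750227 0.09896085 0.24780648] [ 0.28819238 -0.01766164 -0.95740964]
(197, 247) [0.451 0.052 0.036]
(303, 277) [0.481 0.131 0.036]
(192, 306) [0.502 0.043 0.036]
(301, 335) [0.535 0.129 0.036]
(312, 308) [0.51  0.138 0.036]
(0.488, 0.147, 0.036) [323. 284.]
(0.452, 0.054, 0.036) [200. 248.]
(0.536, 0.13, 0.036) [302. 336.]
(0.498, 0.037, 0.036) [184. 302.]
[206.27988992 229.12378899]
```

Request:
{"method": "drive_tool", "body": {"deltas": [{"linear": [0, 0.1, 0.3], "rot": [0, 0, 0], "claw": 0.2}, {"linear": [0, 0.1, 0.5], "rot": [0, 0, 0], "claw": 0.2}, {"linear": [0, 0, 0.6], "rot": [0, 0, 0], "claw": 0.2}, {"linear": [0, 0, 0.6], "rot": [0, 0, 0], "claw": 0.2}, {"linear": [0, 0, 0.6], "rot": [0, 0, 0], "claw": 0.2}, {"linear": [0, 0, 0.5], "rot": [0, 0, 0], "claw": 0.2}, {"linear": [0, 0, 0.3], "rot": [0, 0, 0], "claw": 0.2}, {"linear": [0, 0, 0.2], "rot": [0, 0, 0], "claw": 0.2}, {"linear": [0, 0, 0.1], "rot": [0, 0, 0], "claw": 0.2}, {"linear": [0, 0, 0], "rot": [0, 0, 0], "claw": 0.2}, {"linear": [0, 0, 0], "rot": [0, 0, 0], "claw": 0.2}]}}

```text
t: 4.7
ee_pos: [0.4231, 0.1009, 0.0117]
tool_rot: [[-0.998, 0.056, 0.001], [0.056, 0.998, 0.001], [-0.001, 0.001, -1.0]]
contact_force: [-0.5, 0.5, -0.8]
width: 0.606
```

```bash
python3 -c "
from h import *
where(-.095,-.135,.007)
"
```

```text
t 4.7 world [0.4231 0.1009 0.0117] rail [-0.19   -0.1334] yaw err deg -0.16 F [-0.5  0.5 -0.8] w 0.606 q [ 0.61  0.38 -0.71  0.   -0.47 -2.24]
tool units [-3.8  -0.05  0.19]
```

Request:
{"method": "drive_tool", "body": {"deltas": [{"linear": [-0.2, 0, 0.1], "rot": [0, 0, 0], "claw": 0.2}, {"linear": [-0.25, 0, 0], "rot": [0, 0, 0], "claw": 0.2}, {"linear": [-0.25, 0, 0], "rot": [0, 0, 0], "claw": 0.2}, {"linear": [-0.25, 0, 0], "rot": [0, 0, 0], "claw": 0.2}, {"linear": [-0.25, 0, 0], "rot": [0, 0, 0], "claw": 0.2}, {"linear": [-0.25, 0, 0], "rot": [0, 0, 0], "claw": 0.2}, {"linear": [-0.25, 0, 0], "rot": [0, 0, 0], "claw": 0.2}, {"linear": [-0.25, 0, 0], "rot": [0, 0, 0], "claw": 0.2}, {"linear": [-0.25, 0, 0], "rot": [0, 0, 0], "claw": 0.2}, {"linear": [0, 0, 0], "rot": [0, 0, 0], "claw": 0.2}]}}

```text
t: 5.53
ee_pos: [0.4795, 0.098, 0.0089]
tool_rot: [[-0.998, 0.056, 0.002], [0.056, 0.998, 0.001], [-0.002, 0.001, -1.0]]
contact_force: [-0.4, 0.4, -0.8]
width: 0.598
```

```bash
python3 -c "
from h import *
where(-.095,-.135,.009)
for n in ('top','wrist'): cv2.imwrite(f'pics/{n}2.png',manip.capture(n)[:,:,::-1])
crop('pics/top2.png','pics/c3.png',120,300,140,280,4)
"
```

```text
t 5.53 world [0.4795 0.098  0.0089] rail [-0.1335 -0.1333] yaw err deg -0.16 F [-0.4  0.4 -0.8] w 0.598 q [ 0.53  0.45 -0.58  0.   -0.53 -2.16]
tool units [-1.54 -0.06 -0.  ]
```

View pics/c3.png

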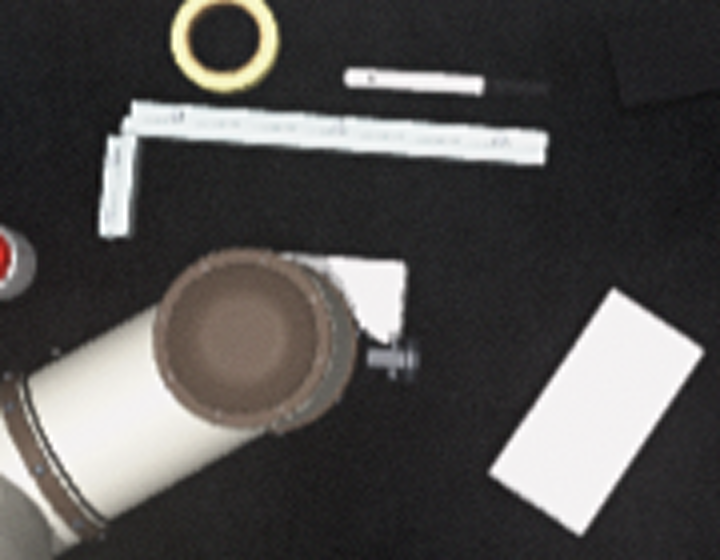

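View pics/wrist2.png

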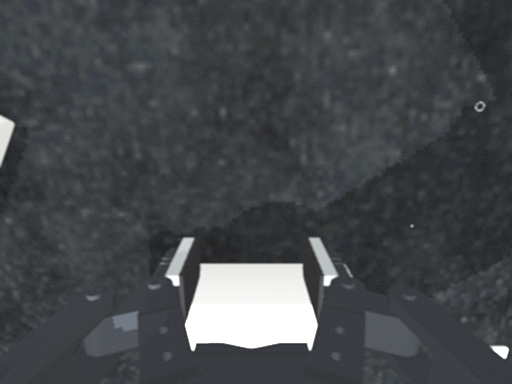

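Request:
{"method": "drive_tool", "body": {"deltas": [{"linear": [-0.15, 0, 0], "rot": [0, 0, 0.0], "claw": 0.2}, {"linear": [-0.25, 0, 0], "rot": [0, 0, 0], "claw": 0.2}, {"linear": [-0.25, 0, 0], "rot": [0, 0, 0], "claw": 0.2}, {"linear": [-0.25, 0, 0], "rot": [0, 0, 0], "claw": 0.2}, {"linear": [-0.25, 0, 0], "rot": [0, 0, 0], "claw": 0.2}, {"linear": [-0.25, 0, 0], "rot": [0, 0, 0], "claw": 0.2}, {"linear": [-0.25, 0, 0], "rot": [0, 0, 0], "claw": 0.2}, {"linear": [-0.25, 0, 0], "rot": [0, 0, 0], "claw": 0.2}, {"linear": [-0.25, 0, 0], "rot": [0, 0, 0], "claw": 0.2}, {"linear": [-0.2, 0, 0], "rot": [0, 0, 0], "claw": 0.2}, {"linear": [0, 0, 0], "rot": [0, 0, 0], "claw": 0.2}]}}

```text
t: 6.55
ee_pos: [0.538, 0.0946, 0.0089]
tool_rot: [[-0.998, 0.057, 0.002], [0.057, 0.998, 0.001], [-0.002, 0.001, -1.0]]
contact_force: [0.2, -1.2, 0.2]
width: 0.598
```

```bash
python3 -c "
from h import *
where(-.061,-.135,.009)
for n in ('top','scene'): cv2.imwrite(f'pics/{n}3.png',manip.capture(n)[:,:,::-1])
crop('pics/top3.png','pics/c4.png',120,300,140,280,4)
"
```

```text
t 6.55 world [0.538  0.0946 0.0089] rail [-0.0749 -0.1336] yaw err deg -0.17 F [ 0.2 -1.2  0.2] w 0.598 q [ 0.47  0.52 -0.44  0.   -0.61 -2.1 ]
tool units [-0.56 -0.05 -0.  ]
```

View pics/c4.png

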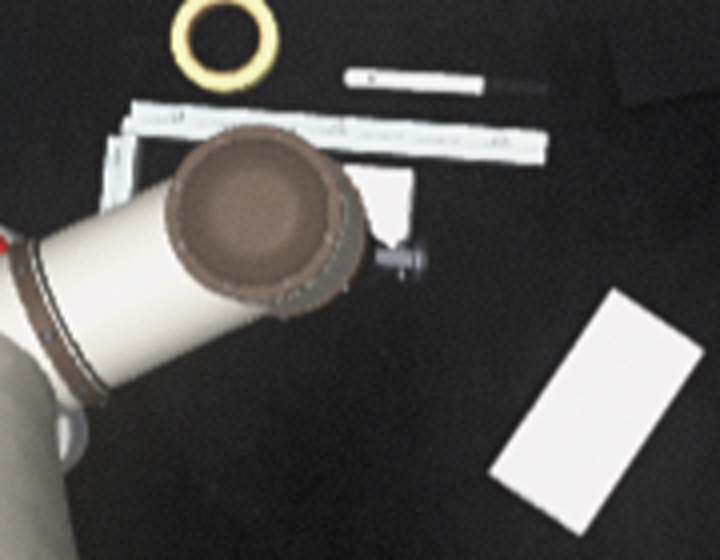

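Request:
{"method": "drive_tool", "body": {"deltas": [{"linear": [-0.12, 0, 0], "rot": [0, 0, 0.0], "claw": 0.2}, {"linear": [-0.12, 0, 0], "rot": [0, 0, 0], "claw": 0.2}, {"linear": [-0.12, 0, 0], "rot": [0, 0, 0], "claw": 0.2}, {"linear": [-0.12, 0, 0], "rot": [0, 0, 0], "claw": 0.2}, {"linear": [0, 0, 0], "rot": [0, 0, 0], "claw": 0.2}]}}

```text
t: 7.07
ee_pos: [0.5491, 0.0937, 0.0088]
tool_rot: [[-0.998, 0.056, 0.001], [0.056, 0.998, 0.0], [-0.001, 0.0, -1.0]]
contact_force: [0.6, -0.2, 1.3]
width: 0.598
```

Request:
{"method": "drive_tool", "body": {"deltas": [{"linear": [-0.08, 0, 0], "rot": [0, 0, 0.0], "claw": 0.2}, {"linear": [0, 0, 0], "rot": [0, 0, 0], "claw": 0.2}]}}

```text
t: 7.23
ee_pos: [0.5498, 0.0934, 0.0087]
tool_rot: [[-0.998, 0.056, -0.001], [0.056, 0.998, -0.0], [0.001, -0.0, -1.0]]
contact_force: [-1.8, -0.5, 1.4]
width: 0.603
```

Request:
{"method": "drive_tool", "body": {"deltas": [{"linear": [-0.08, 0, 0], "rot": [0, 0, 0.0], "claw": 0.2}, {"linear": [0, 0, 0], "rot": [0, 0, 0], "claw": 0.2}]}}

```text
t: 7.4
ee_pos: [0.5498, 0.0931, 0.0084]
tool_rot: [[-0.998, 0.056, -0.005], [0.056, 0.998, -0.001], [0.005, -0.002, -1.0]]
contact_force: [-8.0, 1.8, 4.7]
width: 0.601
```

Request:
{"method": "drive_tool", "body": {"deltas": [{"linear": [0.4, 0, 0], "rot": [0, 0, 0.0], "claw": 0.2}, {"linear": [0.7, 0, 0], "rot": [0, 0, 0], "claw": 0.2}, {"linear": [0.4, 0, 0], "rot": [0, 0, 0], "claw": -1}, {"linear": [0, -0.3, -0.6], "rot": [0, 0, 0], "claw": -1}, {"linear": [0, -0.5, -0.8], "rot": [0, 0, 0], "claw": -1}, {"linear": [0, -0.7, -0.8], "rot": [0, 0, 0], "claw": -1}, {"linear": [0, -0.8, -0.8], "rot": [0, 0, 0], "claw": -1}, {"linear": [0, -0.8, 0], "rot": [0, 0, 0], "claw": -1}, {"linear": [0, -0.8, 0], "rot": [0, 0, 0], "claw": -1}, {"linear": [0, -0.8, 0], "rot": [0, 0, 0], "claw": -1}, {"linear": [0, -0.5, 0], "rot": [0, 0, 0], "claw": -1}, {"linear": [0, 0, 0], "rot": [0, 0, 0], "claw": -1}]}}

```text
t: 8.4
ee_pos: [0.5073, -0.0359, 0.0839]
tool_rot: [[-0.998, 0.059, 0.001], [0.059, 0.998, -0.0], [-0.001, 0.0, -1.0]]
contact_force: [0.5, -0.2, 0.6]
width: 0.001
```

```bash
python3 -c "
from h import *
where(-.025,-.24,.02)
for n in ('top',): cv2.imwrite(f'pics/{n}4.png',manip.capture(n)[:,:,::-1])
crop('pics/top4.png','pics/c5.png',140,265,155,250,6)
"
```

```text
t 8.4 world [ 0.5073 -0.0359  0.0839] rail [-0.0986 -0.2656] yaw err deg -0.31 F [ 0.5 -0.2  0.6] w 0.001 q [ 0.25  0.35 -0.47  0.   -0.75 -1.88]
tool units [-2.94  1.04  2.56]
```

View pics/c5.png

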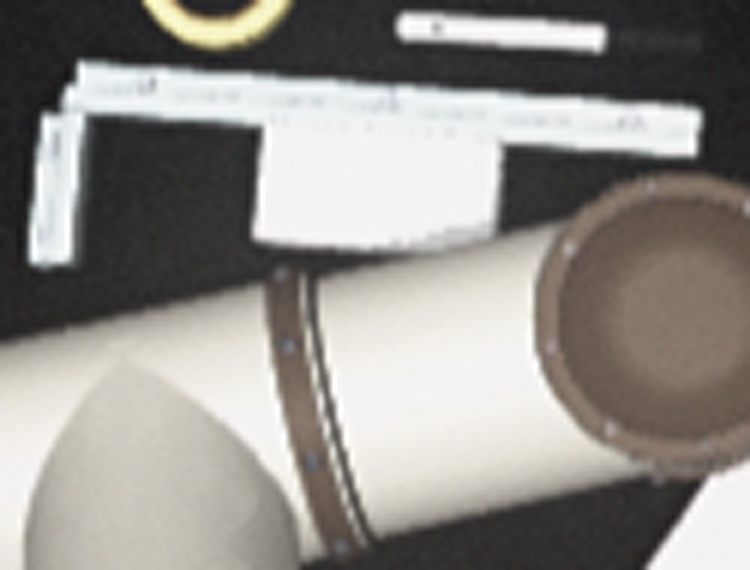

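```bash
python3 -c "
from h import *
m=manip.camera_model('top')
for p in [(254,241),(497,240),(264,125),(503,140)]:
  q=px2w((140+p[0]/6-.4,155+p[1]/6-.4),.036,m)[:2]; print(p,q.round(4),(Rr.T@(q-O)).round(4))
"
```

```text
(254, 241) [0.5632 0.1455] [-0.0525 -0.0814]
(497, 240) [0.5656 0.0443] [-0.0447 -0.1823]
(264, 125) [0.6121 0.143 ] [-0.0036 -0.0813]
(503, 140) [0.6076 0.0429] [-0.0026 -0.1815]
```

Request:
{"method": "drive_tool", "body": {"deltas": [{"linear": [-0.5, 0.3, 0], "rot": [0, 0, 0.0], "claw": -1}, {"linear": [-0.7, 0.4, 0], "rot": [0, 0, 0], "claw": -1}, {"linear": [-0.7, 0.4, 0], "rot": [0, 0, 0], "claw": -1}, {"linear": [-0.7, 0.3, 0], "rot": [0, 0, 0], "claw": -1}, {"linear": [-0.3, 0.2, 0.2], "rot": [0, 0, 0], "claw": -1}, {"linear": [0, 0, 0.5], "rot": [0, 0, 0], "claw": -1}, {"linear": [0, 0, 0.6], "rot": [0, 0, 0], "claw": -1}, {"linear": [0, 0, 0.4], "rot": [0, 0, 0], "claw": -1}, {"linear": [0, 0, 0], "rot": [0, 0, 0], "claw": -1}, {"linear": [0, 0, 0], "rot": [0, 0, 0], "claw": -1}]}}

```text
t: 9.28
ee_pos: [0.5816, 0.0017, 0.0407]
tool_rot: [[-0.998, 0.056, -0.002], [0.056, 0.998, -0.001], [0.002, -0.001, -1.0]]
contact_force: [0.6, -0.4, -0.1]
width: 0.005
```

```bash
python3 -c "
from h import *
where(-.026,-.225,.010)
"
```

```text
t 9.28 world [0.5816 0.0017 0.0407] rail [-0.0265 -0.224 ] yaw err deg -0.13 F [ 0.6 -0.4 -0.1] w 0.005 q [ 0.28  0.51 -0.33  0.   -0.73 -1.91]
tool units [-0.02 -0.04  1.23]
```

Request:
{"method": "drive_tool", "body": {"deltas": [{"linear": [0, 0, 0.4], "rot": [0, 0, 0.0], "claw": -1}, {"linear": [0, 0, 0.5], "rot": [0, 0, 0], "claw": -1}, {"linear": [0, 0, 0.3], "rot": [0, 0, 0], "claw": -1}, {"linear": [0, 0, 0], "rot": [0, 0, 0], "claw": -1}, {"linear": [0, 0.2, 0], "rot": [0, 0, 0], "claw": -1}, {"linear": [0, 0.25, 0], "rot": [0, 0, 0], "claw": -1}, {"linear": [0, 0.25, 0], "rot": [0, 0, 0], "claw": -1}, {"linear": [0, 0.25, 0], "rot": [0, 0, 0], "claw": -1}, {"linear": [0, 0.25, 0], "rot": [0, 0, 0], "claw": -1}, {"linear": [0, 0.25, 0], "rot": [0, 0, 0], "claw": -1}, {"linear": [0, 0.25, 0], "rot": [0, 0, 0], "claw": -1}, {"linear": [0, 0.25, 0], "rot": [0, 0, 0], "claw": -1}, {"linear": [0, 0.25, 0], "rot": [0, 0, 0], "claw": -1}, {"linear": [0, 0, 0], "rot": [0, 0, 0], "claw": -1}]}}

```text
t: 10.45
ee_pos: [0.5856, 0.058, 0.0113]
tool_rot: [[-0.998, 0.055, 0.001], [0.055, 0.998, 0.001], [-0.001, 0.001, -1.0]]
contact_force: [0.3, 0.3, -0.0]
width: 0.002
```

```bash
python3 -c "
from h import *
where(-.026,-.118,.010)
for n in ('wrist','scene'): cv2.imwrite(f'pics/{n}5.png',manip.capture(n)[:,:,::-1])
crop('pics/scene5.png','pics/c6.png',160,300,170,280,5)
"
```

```text
t 10.45 world [0.5856 0.058  0.0113] rail [-0.0255 -0.1676] yaw err deg -0.1 F [ 0.3  0.3 -0. ] w 0.002 q [ 0.37  0.56 -0.33 -0.   -0.68 -2.  ]
tool units [0.03 1.99 0.05]
```

View pics/c6.png

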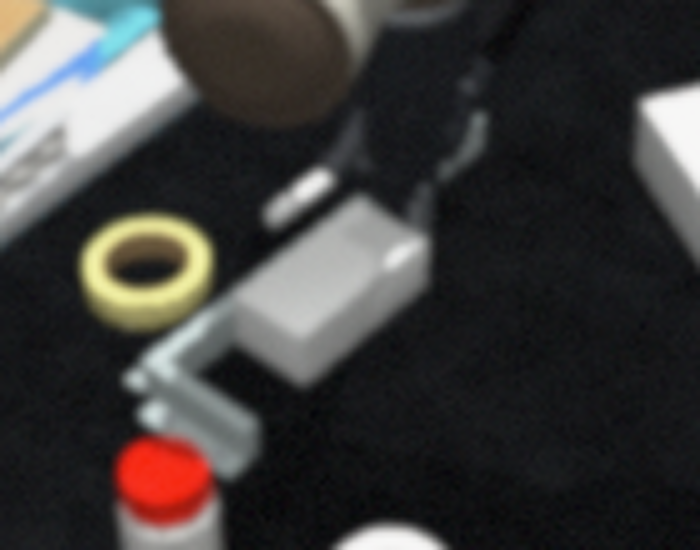

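View pics/wrist5.png

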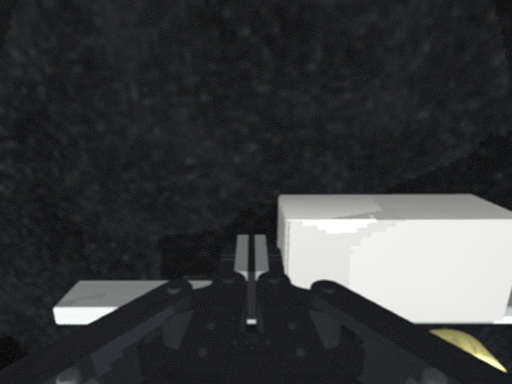

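Request:
{"method": "drive_tool", "body": {"deltas": [{"linear": [0, 0.15, 0], "rot": [0, 0, 0.0], "claw": -1}, {"linear": [0, 0.25, 0], "rot": [0, 0, 0], "claw": -1}, {"linear": [0, 0.25, 0], "rot": [0, 0, 0], "claw": -1}, {"linear": [0, 0.25, 0], "rot": [0, 0, 0], "claw": -1}, {"linear": [0, 0.25, 0], "rot": [0, 0, 0], "claw": -1}, {"linear": [0, 0.2, 0], "rot": [0, 0, 0], "claw": -1}, {"linear": [0, 0.15, 0], "rot": [0, 0, 0], "claw": -1}, {"linear": [0, 0, 0], "rot": [0, 0, 0], "claw": -1}]}}

```text
t: 11.22
ee_pos: [0.5876, 0.0951, 0.0114]
tool_rot: [[-0.998, 0.055, 0.001], [0.055, 0.998, 0.0], [-0.001, 0.0, -1.0]]
contact_force: [-0.3, 0.1, 0.0]
width: -0.004
```

```bash
python3 -c "
from h import *
where(-.026,-.115,.010)
for n in ('wrist','scene'): cv2.imwrite(f'pics/{n}6.png',manip.capture(n)[:,:,::-1])
crop('pics/scene6.png','pics/c7.png',160,300,170,280,5)
"
```

```text
t 11.22 world [0.5876 0.0951 0.0114] rail [-0.0254 -0.1305] yaw err deg -0.1 F [-0.3  0.1  0. ] w -0.004 q [ 0.43  0.57 -0.31 -0.   -0.69 -2.06]
tool units [0.02 0.62 0.05]
```

View pics/c7.png

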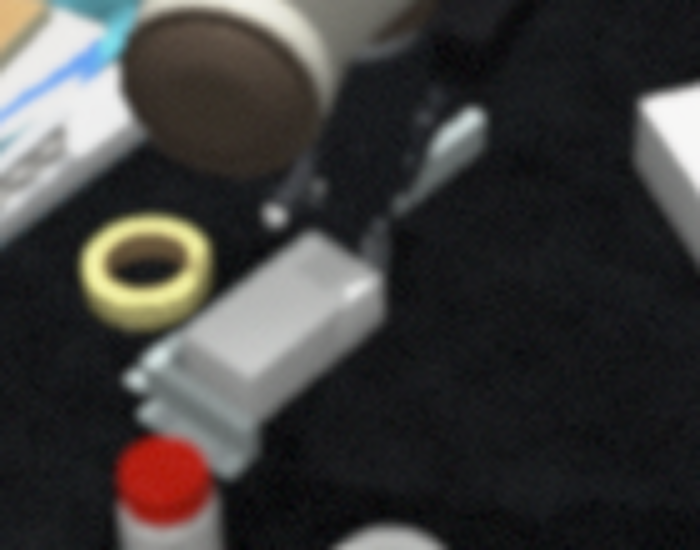

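View pics/wrist6.png

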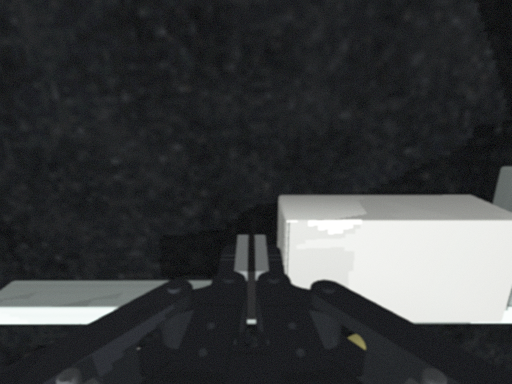

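Request:
{"method": "drive_tool", "body": {"deltas": [{"linear": [0, 0.1, 0], "rot": [0, 0, 0.0], "claw": -1}, {"linear": [0, 0.1, 0], "rot": [0, 0, 0], "claw": -1}, {"linear": [0, 0.1, 0], "rot": [0, 0, 0], "claw": -1}, {"linear": [0, 0.1, 0], "rot": [0, 0, 0], "claw": -1}, {"linear": [0, 0, 0], "rot": [0, 0, 0], "claw": -1}]}}

```text
t: 11.73
ee_pos: [0.588, 0.1043, 0.0114]
tool_rot: [[-0.998, 0.056, 0.0], [0.056, 0.998, 0.0], [-0.0, 0.0, -1.0]]
contact_force: [-0.1, -1.6, 0.5]
width: 0.0
```

Request:
{"method": "drive_tool", "body": {"deltas": [{"linear": [0, 0.08, 0], "rot": [0, 0, 0.0], "claw": -1}, {"linear": [0, 0, 0], "rot": [0, 0, 0], "claw": -1}]}}

```text
t: 11.9
ee_pos: [0.5881, 0.1062, 0.0114]
tool_rot: [[-0.998, 0.056, 0.0], [0.056, 0.998, 0.0], [-0.0, 0.0, -1.0]]
contact_force: [-0.3, -0.3, -0.1]
width: -0.004
```

Request:
{"method": "drive_tool", "body": {"deltas": [{"linear": [0, 0.08, 0], "rot": [0, 0, 0.0], "claw": -1}, {"linear": [0, 0, 0], "rot": [0, 0, 0], "claw": -1}]}}

```text
t: 12.07
ee_pos: [0.5879, 0.1068, 0.0114]
tool_rot: [[-0.998, 0.056, -0.001], [0.056, 0.998, -0.002], [0.001, -0.002, -1.0]]
contact_force: [0.6, -5.9, 2.6]
width: 0.002
```

Request:
{"method": "drive_tool", "body": {"deltas": [{"linear": [0, 0.08, 0], "rot": [0, 0, 0.0], "claw": -1}, {"linear": [0, 0, 0], "rot": [0, 0, 0], "claw": -1}, {"linear": [0, 0, 0], "rot": [0, 0, 0], "claw": -1}]}}

```text
t: 12.32
ee_pos: [0.5876, 0.1069, 0.0114]
tool_rot: [[-0.998, 0.057, -0.003], [0.057, 0.998, -0.004], [0.003, -0.004, -1.0]]
contact_force: [1.9, -13.0, 2.6]
width: 0.002
```

Request:
{"method": "drive_tool", "body": {"deltas": [{"linear": [0, -0.4, 0], "rot": [0, 0, 0.0], "claw": -1}, {"linear": [0, -0.6, -0.1], "rot": [0, 0, 0], "claw": -1}, {"linear": [0, -0.7, -0.5], "rot": [0, 0, 0], "claw": -1}, {"linear": [0, -0.8, -0.8], "rot": [0, 0, 0], "claw": -1}, {"linear": [0, -0.8, -0.8], "rot": [0, 0, 0], "claw": -1}, {"linear": [0, -0.8, -0.8], "rot": [0, 0, 0], "claw": -1}, {"linear": [0, -0.8, -0.5], "rot": [0, 0, 0], "claw": -1}, {"linear": [0, -0.6, 0], "rot": [0, 0, 0], "claw": -1}, {"linear": [0, -0.4, 0], "rot": [0, 0, 0], "claw": -1}, {"linear": [0, 0, 0], "rot": [0, 0, 0], "claw": -1}]}}

```text
t: 13.15
ee_pos: [0.5794, -0.039, 0.0988]
tool_rot: [[-0.998, 0.059, -0.0], [0.059, 0.998, 0.001], [0.0, 0.001, -1.0]]
contact_force: [-0.7, -0.0, 0.7]
width: 0.003
```

```bash
python3 -c "
from h import *
where()
for n in ('top','scene'): cv2.imwrite(f'pics/{n}7.png',manip.capture(n)[:,:,::-1])
crop('pics/scene7.png','pics/c8.png',160,300,170,280,5)
crop('pics/top7.png','pics/c9.png',140,265,155,250,6)
"
```

```text
t 13.15 world [ 0.5794 -0.039   0.0988] rail [-0.0265 -0.2648] yaw err deg -0.32 F [-0.7 -0.   0.7] w 0.003 q [ 0.21  0.44 -0.28 -0.   -0.86 -1.84]
```

View pics/c9.png

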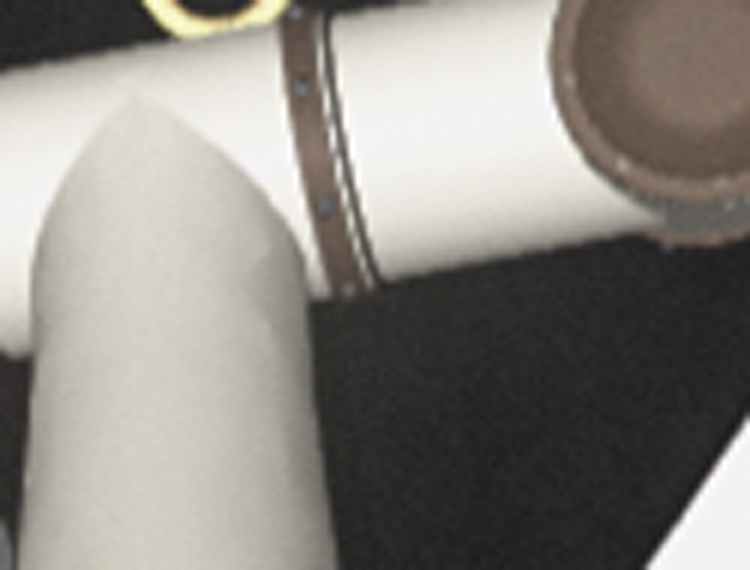

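View pics/c8.png

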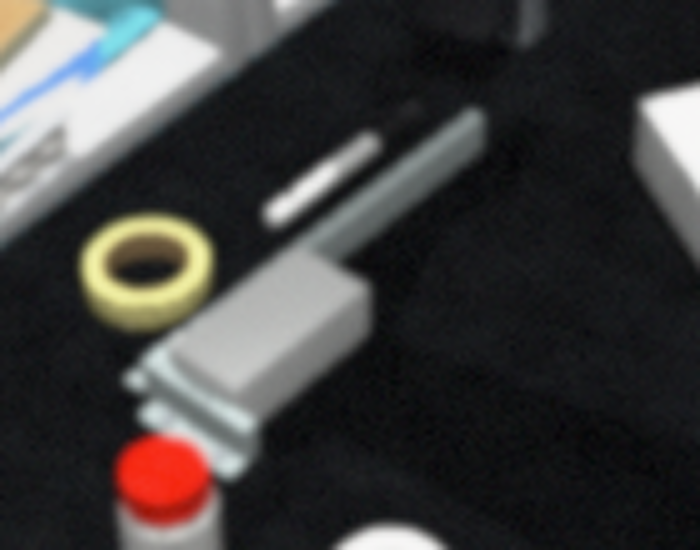

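The carton looks home in the scene crop: its long side is on the rail, and its left end meets the short rail at about (235,395). I'll square it with a gentle long-side push, then inspect from above.

```bash
python3 -c "
from h import *
where(-.105,-.06,.1)"
```

```text
t 13.25 world [ 0.5796 -0.0374  0.0982] rail [-0.0264 -0.2632] yaw err deg -0.21 F [-0.5  1.2 -0.1] w 0.001 q [ 0.21  0.44 -0.28 -0.   -0.86 -1.84]
tool units [ 3.17  8.12 -0.07]
```

Request:
{"method": "drive_tool", "body": {"deltas": [{"linear": [0.6, 0, 0], "rot": [0, 0, 0], "claw": 0}, {"linear": [0.8, 0.2, 0], "rot": [0, 0, 0], "claw": 0}, {"linear": [0.8, 0.5, 0], "rot": [0, 0, 0], "claw": 0}, {"linear": [0.6, 0.8, 0], "rot": [0, 0, 0], "claw": 0}, {"linear": [0.4, 0.8, 0], "rot": [0, 0, 0], "claw": 0}, {"linear": [0, 0.8, 0], "rot": [0, 0, 0], "claw": 0}, {"linear": [0, 0.8, 0], "rot": [0, 0, 0], "claw": 0}, {"linear": [0, 0.8, 0], "rot": [0, 0, 0], "claw": 0}, {"linear": [0, 0.8, 0], "rot": [0, 0, 0], "claw": 0}, {"linear": [0, 0.8, 0], "rot": [0, 0, 0], "claw": 0}, {"linear": [0, 0.8, 0], "rot": [0, 0, 0], "claw": 0}, {"linear": [0, 0.6, 0], "rot": [0, 0, 0], "claw": 0}, {"linear": [0, 0.3, 0], "rot": [0, 0, 0], "claw": 0}, {"linear": [0, 0, 0], "rot": [0, 0, 0], "claw": 0}, {"linear": [0, 0, 0], "rot": [0, 0, 0], "claw": 0}]}}

```text
t: 14.5
ee_pos: [0.5109, 0.1669, 0.0984]
tool_rot: [[-0.998, 0.056, -0.001], [0.056, 0.998, -0.001], [0.001, -0.001, -1.0]]
contact_force: [0.2, -0.3, 0.2]
width: 0.502
```

```bash
python3 -c "
from h import *
where(-.105,-.06,.011)
cv2.imwrite('pics/wrist8.png',manip.capture('wrist')[:,:,::-1])"
```

```text
t 14.5 world [0.5109 0.1669 0.0984] rail [-0.1059 -0.0628] yaw err deg -0.12 F [ 0.2 -0.3  0.2] w 0.502 q [ 0.62  0.38 -0.38 -0.   -0.81 -2.24]
tool units [-0.04  0.12  3.5 ]
```

View pics/wrist8.png

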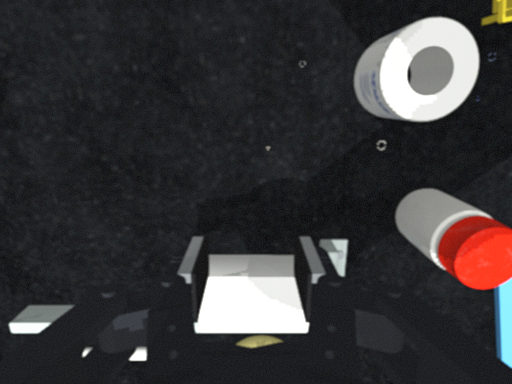

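Request:
{"method": "drive_tool", "body": {"deltas": [{"linear": [0, 0, 0.4], "rot": [0, 0, 0], "claw": 0}, {"linear": [0, 0, 0.6], "rot": [0, 0, 0], "claw": 0}, {"linear": [0, 0, 0.7], "rot": [0, 0, 0], "claw": 0}, {"linear": [0, 0, 0.7], "rot": [0, 0, 0], "claw": 0}, {"linear": [0, 0, 0.6], "rot": [0, 0, 0], "claw": 0}, {"linear": [0, 0, 0.3], "rot": [0, 0, 0], "claw": 0}, {"linear": [0, 0, 0.1], "rot": [0, 0, 0], "claw": 0}, {"linear": [-0.2, 0, 0], "rot": [0, 0, 0], "claw": 0}, {"linear": [-0.3, 0, 0], "rot": [0, 0, 0], "claw": 0}, {"linear": [-0.3, 0, 0], "rot": [0, 0, 0], "claw": 0}, {"linear": [-0.3, 0, 0], "rot": [0, 0, 0], "claw": 0}, {"linear": [-0.2, 0, 0], "rot": [0, 0, 0], "claw": 0}, {"linear": [-0.1, 0, 0], "rot": [0, 0, 0], "claw": 0}, {"linear": [0, 0, 0], "rot": [0, 0, 0], "claw": 0}]}}

```text
t: 15.72
ee_pos: [0.5471, 0.1649, 0.014]
tool_rot: [[-0.998, 0.057, 0.001], [0.057, 0.998, 0.0], [-0.001, 0.001, -1.0]]
contact_force: [0.8, -0.4, 0.7]
width: 0.5
```

Request:
{"method": "drive_tool", "body": {"deltas": [{"linear": [-0.08, 0, 0], "rot": [0, 0, 0], "claw": 0}, {"linear": [-0.08, 0, 0], "rot": [0, 0, 0], "claw": 0}, {"linear": [0, 0, 0], "rot": [0, 0, 0], "claw": 0}]}}

```text
t: 15.97
ee_pos: [0.5505, 0.1647, 0.0139]
tool_rot: [[-0.998, 0.056, 0.0], [0.056, 0.998, 0.0], [-0.0, 0.0, -1.0]]
contact_force: [-0.3, -0.1, -0.3]
width: 0.498
```

```bash
python3 -c "
from h import *
where(-.063,-.06,.011)"
```

```text
t 15.97 world [0.5505 0.1647 0.0139] rail [-0.0662 -0.0629] yaw err deg -0.15 F [-0.3 -0.1 -0.3] w 0.498 q [ 0.57  0.54 -0.36  0.   -0.66 -2.2 ]
tool units [-0.13  0.12  0.12]
```

Request:
{"method": "drive_tool", "body": {"deltas": [{"linear": [-0.08, 0, 0], "rot": [0, 0, 0], "claw": 0}, {"linear": [-0.08, 0, 0], "rot": [0, 0, 0], "claw": 0}, {"linear": [0, 0, 0], "rot": [0, 0, 0], "claw": 0}]}}

```text
t: 16.22
ee_pos: [0.5536, 0.1643, 0.0137]
tool_rot: [[-0.998, 0.056, -0.002], [0.056, 0.998, -0.001], [0.002, -0.001, -1.0]]
contact_force: [-2.3, 1.0, 1.9]
width: 0.501
```

Request:
{"method": "drive_tool", "body": {"deltas": [{"linear": [-0.06, 0, 0], "rot": [0, 0, 0], "claw": 0}, {"linear": [0, 0, 0], "rot": [0, 0, 0], "claw": 0}]}}

```text
t: 16.38
ee_pos: [0.5536, 0.1641, 0.0135]
tool_rot: [[-0.998, 0.056, -0.004], [0.056, 0.998, -0.001], [0.004, -0.002, -1.0]]
contact_force: [-7.2, 1.9, 4.3]
width: 0.502
```

Request:
{"method": "drive_tool", "body": {"deltas": [{"linear": [-0.06, 0, 0], "rot": [0, 0, 0], "claw": 0}, {"linear": [0, 0, 0], "rot": [0, 0, 0], "claw": 0}]}}

```text
t: 16.55
ee_pos: [0.5536, 0.1639, 0.0135]
tool_rot: [[-0.998, 0.056, -0.007], [0.056, 0.998, -0.002], [0.007, -0.002, -1.0]]
contact_force: [-11.4, 3.8, 7.0]
width: 0.502
```

Request:
{"method": "drive_tool", "body": {"deltas": [{"linear": [0.4, 0, 0], "rot": [0, 0, 0], "claw": 0}, {"linear": [0.7, 0, 0], "rot": [0, 0, 0], "claw": 0}, {"linear": [0.8, 0, -0.3], "rot": [0, 0, 0], "claw": 0}, {"linear": [0.8, -0.3, -0.7], "rot": [0, 0, 0], "claw": 0}, {"linear": [0.6, -0.6, -0.8], "rot": [0, 0, 0], "claw": 0}, {"linear": [0.6, -0.8, -0.8], "rot": [0, 0, 0], "claw": 0}, {"linear": [0.3, -0.8, -0.6], "rot": [0, 0, 0], "claw": 0}, {"linear": [0.2, -0.8, -0.3], "rot": [0, 0, 0], "claw": 0}, {"linear": [0, -0.8, 0], "rot": [0, 0, 0], "claw": 0}, {"linear": [0, -0.8, 0], "rot": [0, 0, 0], "claw": 0}, {"linear": [0, -0.8, 0], "rot": [0, 0, 0], "claw": 0}, {"linear": [0, -0.8, 0], "rot": [0, 0, 0], "claw": 0}, {"linear": [0, -0.8, 0], "rot": [0, 0, 0], "claw": 0}, {"linear": [0, -0.8, 0], "rot": [0, 0, 0], "claw": 0}, {"linear": [0, -0.5, 0], "rot": [0, 0, 0], "claw": 0}, {"linear": [0, 0, 0], "rot": [0, 0, 0], "claw": 0}]}}

```text
t: 17.88
ee_pos: [0.435, -0.0458, 0.1014]
tool_rot: [[-0.998, 0.059, 0.001], [0.059, 0.998, -0.0], [-0.001, 0.0, -1.0]]
contact_force: [-0.4, 0.0, -0.1]
width: 0.5
```

```bash
python3 -c "
from h import *
where()
for n in ('top','scene'): cv2.imwrite(f'pics/{n}9.png',manip.capture(n)[:,:,::-1])
crop('pics/top9.png','pics/c10.png',140,240,160,235,8)
"
```

```text
t 17.88 world [ 0.435  -0.0458  0.1014] rail [-0.1702 -0.2793] yaw err deg -0.33 F [-0.4  0.  -0.1] w 0.5 q [ 0.27  0.22 -0.61  0.   -0.73 -1.9 ]
```

View pics/top9.png

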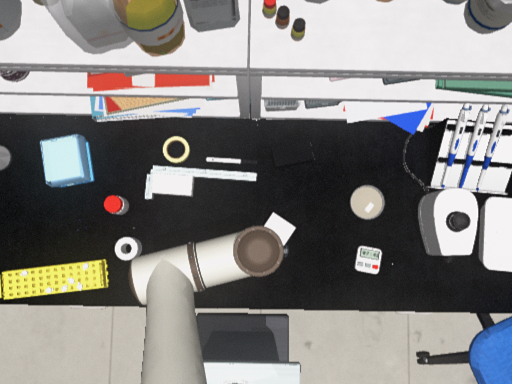

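View pics/c10.png

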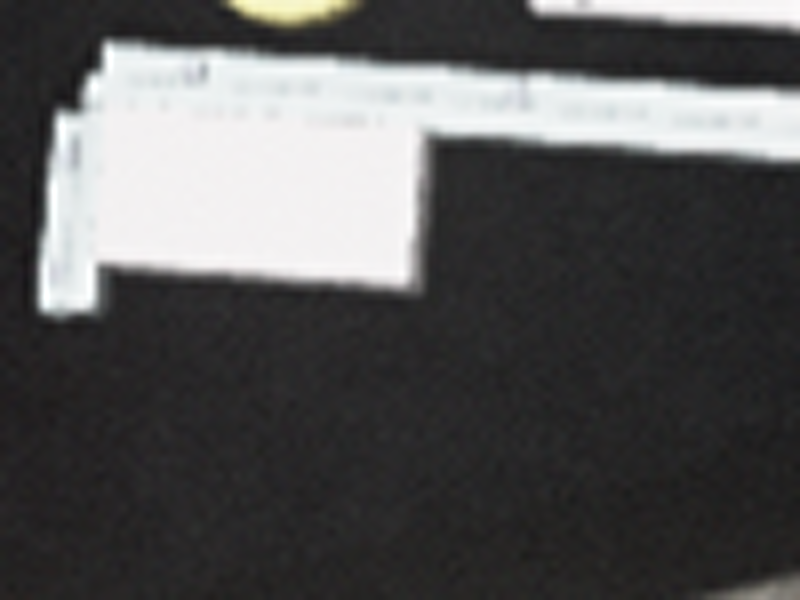

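```bash
python3 -c "
from h import *
m=manip.camera_model('top')
q=lambda x,y,z:px2w((140+x/8-.4,160+y/8-.4),z,m)[:2]
r=[Rr.T@(q(*p,.036)-O) for p in [(99,266),(410,289),(422,130)]];print(np.round(r,4))
e=r[1]-r[0];print('angle vs rail',np.arctan2(e[0],e[1]*-1))
a=q(424,136,0);b=q(796,160,0);print(np.round([Rr.T@(a-O),Rr.T@(b-O)],4))
"
```

```text
[[-0.0531 -0.0063]
 [-0.0533 -0.1038]
 [-0.0031 -0.1033]]
angle vs rail -0.0015956935086354875
[[-0.0005 -0.0992]
 [ 0.0004 -0.2196]]
```

The top-view numbers show the right end at y' ≈ -0.1035. That leaves a possible end gap of about 3.5 mm, within calibration error but close to the 4 mm limit. I'll look straight along the short-rail interface with the wrist camera.

```bash
python3 -c "
from h import *
where(-.14,-.002,.14)"
```

```text
t 17.98 world [ 0.4355 -0.0444  0.1015] rail [-0.1698 -0.2779] yaw err deg -0.23 F [-0.1  0.9  0.4] w 0.499 q [ 0.27  0.22 -0.61  0.   -0.73 -1.9 ]
tool units [-1.15 11.04 -1.54]
```

Request:
{"method": "drive_tool", "body": {"deltas": [{"linear": [0, 0.3, -0.4], "rot": [0, 0, 0], "claw": 0}, {"linear": [0, 0.6, -0.6], "rot": [0, 0, 0], "claw": 0}, {"linear": [-0.2, 0.8, -0.5], "rot": [0, 0, 0], "claw": 0}, {"linear": [-0.2, 0.8, 0], "rot": [0, 0, 0], "claw": 0}, {"linear": [-0.2, 0.8, 0], "rot": [0, 0, 0], "claw": 0}, {"linear": [-0.2, 0.8, 0], "rot": [0, 0, 0], "claw": 0}, {"linear": [-0.2, 0.8, 0], "rot": [0, 0, 0], "claw": 0}, {"linear": [-0.2, 0.8, 0], "rot": [0, 0, 0], "claw": 0}, {"linear": [0, 0.8, 0], "rot": [0, 0, 0], "claw": 0}, {"linear": [0, 0.8, 0], "rot": [0, 0, 0], "claw": 0}, {"linear": [0, 0.8, 0], "rot": [0, 0, 0], "claw": 0}, {"linear": [0, 0.8, 0], "rot": [0, 0, 0], "claw": 0}, {"linear": [0, 0.8, 0], "rot": [0, 0, 0], "claw": 0}, {"linear": [0, 0.8, 0], "rot": [0, 0, 0], "claw": 0}, {"linear": [0, 0.4, 0], "rot": [0, 0, 0], "claw": 0}, {"linear": [0, 0, 0], "rot": [0, 0, 0], "claw": 0}]}}

```text
t: 19.32
ee_pos: [0.4807, 0.2287, 0.1387]
tool_rot: [[-0.999, 0.053, 0.001], [0.053, 0.999, 0.001], [-0.001, 0.001, -1.0]]
contact_force: [0.5, -0.3, -0.9]
width: 0.5
```

```bash
python3 -c "
from h import *
where()
m=manip.camera_model('wrist');print(m, w2px((.592,.2256,0),m),w2px((.555,.2273,0),m))
cv2.imwrite('pics/wrist10.png',manip.capture('wrist')[:,:,::-1])
"
```

```text
t 19.32 world [0.4807 0.2287 0.1387] rail [-0.1393 -0.0028] yaw err deg 0.03 F [ 0.5 -0.3 -0.9] w 0.5 q [ 0.75  0.32 -0.35  0.   -0.9  -2.37]
{'fx': 310.7378100802875, 'fy': 310.7378100802875, 'cx': 251.03534840334027, 'cy': 193.46879319101546, 'origin': array([0.40554515, 0.23179028, 0.28250231]), 'orientation': array([[ 5.32750722e-02,  9.55741870e-01,  2.89342780e-01],
       [ 9.98579836e-01, -5.09082106e-02, -1.57056084e-02],
       [-2.80584348e-04,  2.89768583e-01, -9.57096698e-01]])} [254.70484589 286.04741715] [254.55937741 254.10009905]
```

View pics/wrist10.png

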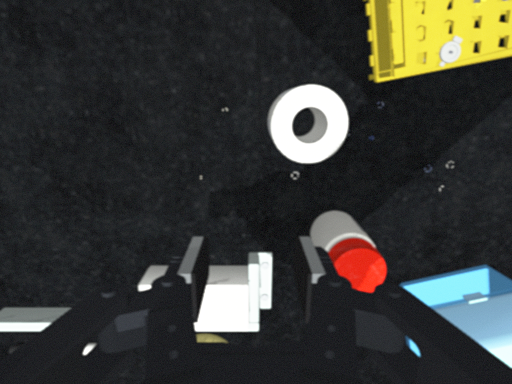

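```bash
python3 -c "
from h import *
crop('pics/wrist10.png','pics/c11.png',190,290,245,335,7)
"
```

```text
(no output)
```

View pics/c11.png

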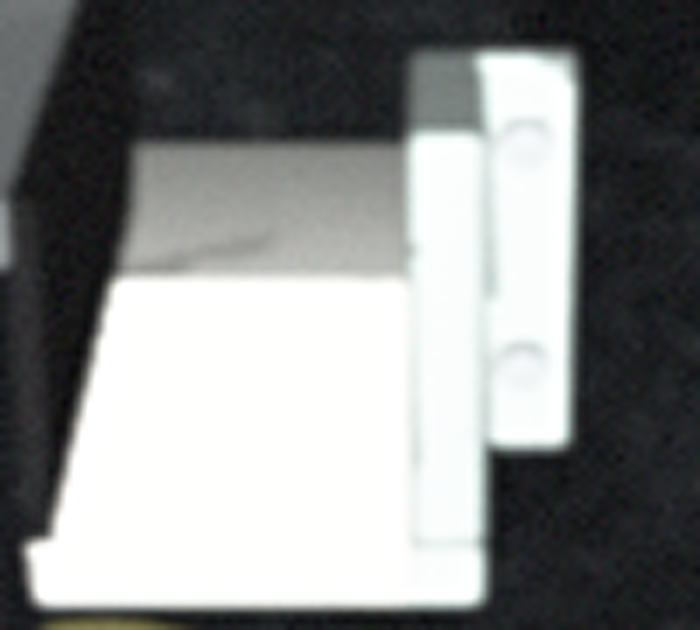

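The close-up of the short-rail end (crop at about (408,210)) shows the carton's front face running right up to the rail, with no dark slit. It also shows the rail's inner face about 5 mm nearer than my first estimate, which explains the apparent gap. The tool is clear of everything, so I'm handing in.

```bash
python3 -c "
from cell import manip
print(manip.finish_job())"
```

```text
the job is handed in; nothing more can be done
None
```

The carton is home in the locating corner as far as my checks can tell, and I handed the job in at about 19.5 s. `finish_job` gives no verdict, so the result below rests on my own measurements.

**What I did:** I pushed the small white carton against the long rail with the side edges of the two part-open fingers. I then slid it along to the short rail with the back of the closed fingers, and finished with a gentle squaring push on the long side.

**Checks that passed:**
- **Contact:** each of the three pushes ended with the arm stopped firmly, at 8–13 N. Both long-side pushes stopped at the same distance from the rail, which points to flush contact.
- **Angle:** the carton was within about 0.002 rad of parallel to the long rail.
- **End gap:** the wrist close-up showed no visible gap at the short rail.
- **Other things:** by eye, the bystanders had not moved in the last top view, and the tool was well clear of everything.

**Check that disagreed:** the top view put the carton about 3 mm off both rails, close to the limits. On the short-rail side, the wrist view showed that my first estimate of the rail position was about 5 mm off, so there was no real gap. On the long-rail side I did not re-measure the rail; there I rely on the repeated firm stop and the flush edge in the top view.

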